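Unlock and hold up the index pin of a casting turntable

TASK

Free the index plate of the small casting fixture so that I can turn it: first slide the red transport lock all the way along its rail, away from the black knob, to its end stop, so that its fork uncovers the index pin. Then take the index pin by its black knob, pull it straight up as far as it goes against its spring and keep holding it there, clear of its hole in the plate: finish while still holding it up, do not let go. Leave the tealight holder on the plate and the loose things round about where they are.

Things in the scene. Friction and masses are not known exactly. Their poses are not given: they have to be found in the camera images.
- index_fixture: indexing fixture fixed to the table, yaw up to 0.35 rad either way: grey base plate 160 x 160 x 12 mm, a blue column at its far side (+x) with an arm over the index plate; arm top and the 30 mm wide steel rail on it at 84 mm. Origin: centre of the base's underside; z up; -y is along the rail from the pin toward the end stop. The pin's axis is at x 27, y 20 mm in this frame
- seat_hole (a point): mouth of the hole in which the index pin sits, in the top of the aluminium index plate, 30 mm above the table; the plate is 116 mm in diameter with 12 black-looking holes near its rim, its centre 47 mm from here toward the fixture's -x; it does not turn in this job. Axes as the fixture's
- index_pin (a joint): lift of the sprung index pin in m: 0 = seated (10 mm deep in the plate), 0.020 = pulled straight up (+z) to its stop, tip 10 mm clear of the plate. The spring pushes it down with 4 N when seated, 9 N at the stop, and brings it back when let go. With the lock's fork over the pin's collar it can rise only about 2 mm
- pin_knob (a point): centre of the black round knob on the index pin, moves with it: 30 mm in diameter, 27 mm tall, upright axis; underside 108 mm, top 135 mm above the table when seated. On the pin below it is a steel collar 22 mm in diameter, at 92 to 96 mm. Axes as the fixture's
- lock_slide (a joint): travel of the transport lock in m: 0 = fully over the pin (locked), 0.045 = against the end stop (free); starts between 0 and 0.014, moves along the fixture's -y and stays where it is left (about 2 N of friction)
- lock_grip (a point): in the red upright grip of the transport lock, 125 mm above the table, moves with it: 14 mm thick (fixture x), 24 mm long (fixture y, the sliding direction), from 105 to 138 mm high. It stands on a dark steel carriage 34 x 34 mm with two fork prongs (98 to 103 mm high) reaching to the pin under its knob. 62 mm from the pin's axis when locked, 107 mm when free
- tealight: speckled cast tealight holder, loose, 62 mm in diameter, 38 mm tall, standing in the middle of the index plate; origin at the centre of its underside
- pigment_jar_6: small round jar with a black lid, 50 mm in diameter, 56 mm tall, loose on the table to the left (+y) of the fixture; origin at the centre of its underside
- dial_timer: white round kitchen timer with a black knob, 68 mm in diameter, 42 mm tall, loose behind the fixture to the right; origin at the centre of its underside
- tape_roll: roll of masking tape, 96 mm in diameter, 25 mm tall, lying loose on the thin casting board at the right; origin at the centre of its underside

How it is judged:
On the way, in this order (a step that is already met when the one before it is completed fails the run):
1. the lock is slid to its end stop while the pin is still seated (value of joint lock_slide above 0.041 m and value of joint index_pin below 0.003 m), for 0.2 s.
2. the pin is pulled fully up by the gripper with the lock free (value of joint lock_slide above 0.041 m and value of joint index_pin above 0.017 m and contact force between the fingers and index_pin above 2 N), for 0.3 s.
At the end, for the whole second after the job is handed in: the lock is against its end stop (within 4 mm) and the pin is fully up (within 3 mm of its 20 mm stop), at rest, held there by the fingers against its spring (all of step 2 and velocity of joint index_pin between -0.01 and 0.01 m/s); the arm keeps its last pose, push and grip.
It fails at once if the pin is forced up while the lock's fork is still over it (value of joint index_pin above 0.005 m and value of joint lock_slide below 0.025 m).
It fails at once if the tealight holder is knocked from its place (more than 25 mm) (distance of tealight from where it was at the start of the episode above 0.025 m).
It fails at once if the jar with the black lid is knocked from its place (more than 25 mm) (distance of pigment_jar_6 from where it was at the start of the episode above 0.025 m).
It fails at once if the timer is knocked from its place (more than 25 mm) (distance of dial_timer from where it was at the start of the episode above 0.025 m).
It fails at once if the roll of tape is knocked from its place (more than 25 mm) (distance of tape_roll from where it was at the start of the episode above 0.025 m).
It also fails if it takes over 38 s, if anything falls off the work surface, if the arm or the gripper's body presses on something with over 40 N, if the wrist force passes 120 N, or if a joint passes its speed limit or range.

ROBOT

A 7-joint arm with a two-finger parallel gripper is mounted at the origin on a cart in front of the work surface, level with it; the furniture and walls round the work are solid. World frame = base frame: x ahead of the robot, y to its left, z up, the work surface at z = 0. Lengths are in m, angles in rad, forces in N, time in s.
With the tool pointing down it reaches from about 0.4 to 0.925 m from the base axis. Payload 4.1 kg.
Tool frame: the origin (TCP) lies at the very end of the fingers, on their centre line; the grasp point (between the pads) lies 19 mm behind it; z points along the fingers, y is the line along which they close (so a half turn about z gives the same grasp; the last joint's range is limited). The gripper opens to 85 mm and grips with 20 to 120 N. Pads are 22 mm wide; open, the fingers measure 114 mm over their backs; the gripper's body (76 mm by 85 mm) begins 54 mm behind the grasp point. The pads swing forward as they close: fully open they stand 13 mm farther back than shut.
Start: joints at [1.028, 0.398, 0.045, 1.537, -0.019, 1.207, -0.051], TCP at [0.279, -0.587, 0.211] pointing down, gripper open.
Joint ranges: [-2.82, 2.82], [-0.49, 2.23], [-1.37, 1.46], [0, 2.46], [-1.36, 4.5], [0.23, 2], [-2.94, 2.94]. Speed limits (rad/s): [2.57, 2.57, 3.14, 3.14, 3.14, 3.14, 3.14].

INTERFACE

Orientations are given as a unit quaternion [w, x, y, z].
In Python, from bench import robot gives the robot as it stands.
- The arm moves only by the tool servo_tool, never from a script. Its argument "targets" is a list that holds one entry, the list of rows, each a list of 5 numbers: the shift along the tool's x, y, z in cm, then the turn about the tool's z in degrees, then the closure, from 0 (fully open) to 1 (shut). In form: [[[dx, dy, dz, turn, hand], ...]]. A call has 1 to 8 rows; each row is the pose to reach, as a shift and turn from the pose commanded when the call began, along the tool's axes at that moment; what a row does not reach only later rows make up. A row lasts 1/8 s, in which the tool goes at most 62.5 mm and 10.7 degrees, less where a joint would pass 70% of its speed; a pose out of reach is approached as far as the arm can. A call with a gripper value outside its range is refused whole. The fingers move at their own pace and stop on an object; the grip force is fixed at half the most. Time passes only in rows, so rows that repeat a pose let the fingers close. It gives the time, the measured TCP pose, the force, the opening and the grip force at its end, in the units of the state.
- robot.read_state(): the state, without advancing time (a new reading comes with each control period).
- robot.read_camera(name): name is "scene" or "top" or "wrist"; returns a dict with "image" (480x640x3 uint8, red, green, blue), "intrinsics" (3x3 intrinsics, pixels), "R" (3x3) and "t" (3): a world point X has camera coordinates R X + t. Camera axes: x right, y down, z forward; pixel columns grow to the right and rows downward; lengths in m; the calibration is good to about 2 mm. The wrist camera is an equidistant fisheye: a pixel r from the principal point sees the ray r / f radians off the axis. A picture is of the moment at which its call begins. There is no depth.
- robot.finish_job(): hands the job in; it is judged then, once.
The state is a dict: "t": time; "joints": joint angles; "qd": joint speeds; "joint_efforts": joint torques, N m; "tcp_pos": TCP position; "tool_rot": TCP orientation; "contact_force": force on the tool from outside, world axes, zero at the start; "moment": the same for the moment, N m; "gripper_width": opening from 0.0 (shut) to 1.0 (fully open); "finger_force": force on a finger pad.
Only numpy, scipy, OpenCV 4.12 (cv2) and the standard library are available. Lean on these libraries where they do the work, as an engineer would, in place of code of your own. Each camera call takes 0.05 s, during which the arm holds its last target. There are 200 camera calls.

## Working session

There is one attempt and no reset: what is moved stays moved. The work goes in short steps, Python scripts to look and compute and a tool call to move; the robot and the scene stay as the last step left them, time stands still between calls to the robot, and variables do not carry over. Pictures are saved under pics/ and viewed, at most 10 in all, crops included, and the job is handed in when it is done.

Besides the shell and the picture viewer there is one more tool, called as name(argument=value, ...) on one line, values as JSON. servo_tool: Moves the arm, as the interface text tells. Its arguments: {"type":"object","properties":{"targets":{"type":"array"}},"required":["targets"]}

```bash
mkdir -p pics; python3 - <<'E'
from bench import robot
import cv2,numpy as np,pickle
s=robot.read_state();print({k:np.round(v,3) for k,v in s.items()})
for n in ("top","scene"):
    c=robot.read_camera(n);cv2.imwrite(f"pics/{n}0.png",c["image"][:,:,::-1]);pickle.dump(c,open(f"{n}0.pkl","wb"))
    print(n,c["intrinsics"],c["R"],c["t"])
E
```

```text
{'t': np.float64(0.0), 'joints': array([ 1.028,  0.399,  0.045,  1.538, -0.019,  1.207, -0.051]), 'qd': array([ 0.001,  0.001, -0.001,  0.001,  0.   ,  0.   , -0.002]), 'joint_efforts': array([-1.0000e-03, -4.7512e+01,  1.3650e+00, -2.5421e+01,  1.2000e-02,
        1.0000e-02, -0.0000e+00]), 'tcp_pos': array([ 0.279, -0.586,  0.21 ]), 'tool_rot': array([-0.001,  0.975,  0.22 , -0.   ]), 'contact_force': array([ 0.193,  0.002, -0.021]), 'moment': array([-0.014,  0.052,  0.043]), 'finger_force': np.float64(0.0), 'gripper_width': np.float64(1.001)}
top [[494.56560665   0.         323.52612534]
 [  0.         494.56560665 243.86388079]
 [  0.           0.           1.        ]] [[-2.99816631e-02 -9.99550383e-01 -3.64066268e-04]
 [-9.83519361e-01  2.95657776e-02 -1.78369085e-01]
 [ 1.78299651e-01 -4.98973560e-03 -9.83963585e-01]] [-0.2068981   0.58250834  0.86365534]
scene [[538.94661025   0.         318.35855054]
 [  0.         538.94661025 239.71209509]
 [  0.           0.           1.        ]] [[-0.7349429  -0.67792788  0.01651458]
 [-0.49292955  0.51734448 -0.69955353]
 [ 0.46570312 -0.52227242 -0.71438933]] [0.26078524 0.46421601 0.7535088 ]
```

View pics/top0.png

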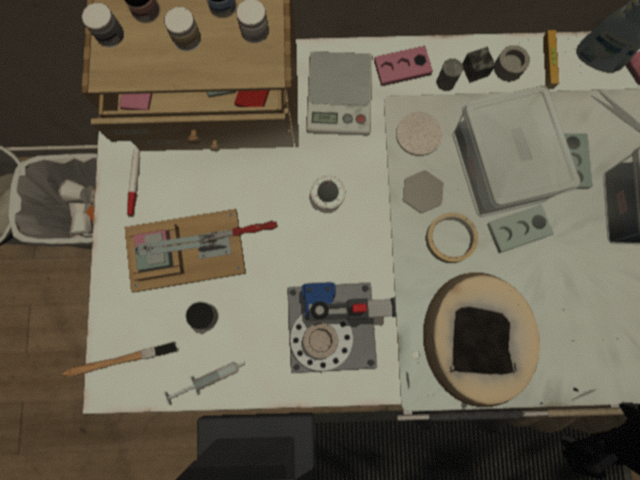

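View pics/scene0.png

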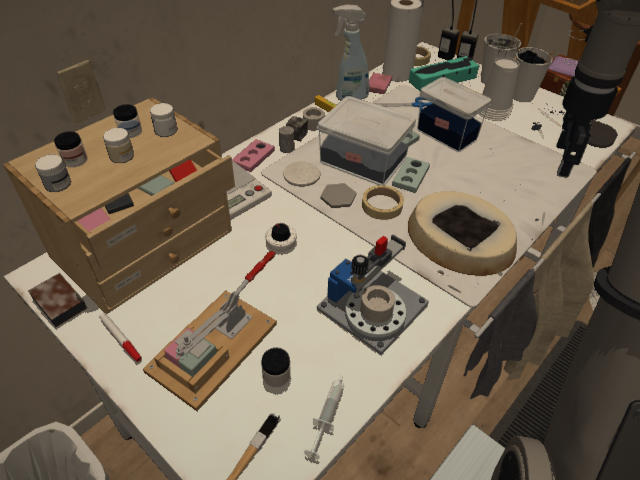

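The top view shows the knob near (320,310), the red grip near (359,308), the tealight near (320,341) and the rail running right to about (395,307). In the scene view the knob is near (359,262) and the grip near (381,246). I'll enlarge both for closer readings.

```bash
python3 - <<'E'
import cv2,numpy as np
a=cv2.imread("pics/top0.png")[275:385,275:405];b=cv2.imread("pics/scene0.png")[225:355,310:440]
a=cv2.resize(a,None,fx=3,fy=3,interpolation=cv2.INTER_CUBIC);b=cv2.resize(b,None,fx=3,fy=3,interpolation=cv2.INTER_CUBIC)
a=cv2.copyMakeBorder(a,0,60,0,0,cv2.BORDER_CONSTANT)
cv2.imwrite("pics/crop0.png",np.hstack([a,b]))
E
```

```text
(no output)
```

View pics/crop0.png

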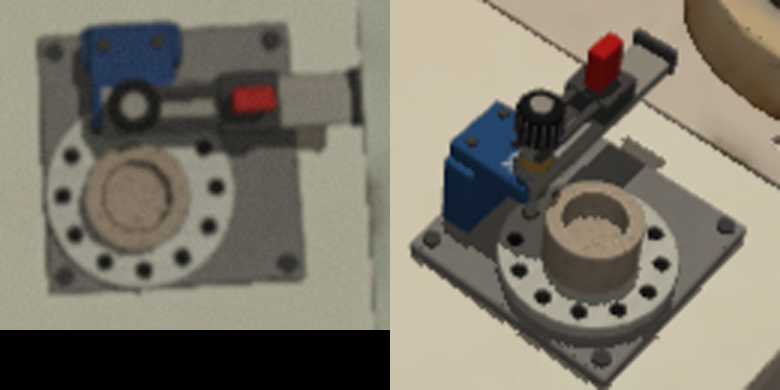

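The enlargement gives, in top pixels, the knob top at (319.3,310.0), the grip top at (360.0,307.3), and the base corners at crop positions (38,37), (288,24), (303,278), (48,293). In scene pixels, the knob top is at (361,259.3) and the grip top at (382,239.3).

```bash
cat >h.py <<'E'
import numpy as np,pickle
from scipy.spatial.transform import Rotation as Ro
def ray(c,uv,z):
    d=c["R"].T@np.linalg.inv(c["intrinsics"])@[uv[0],uv[1],1.];o=-c["R"].T@c["t"]
    return o+d*(z-o[2])/d[2]
def tool(s):
    q=s["tool_rot"];return Ro.from_quat([q[1],q[2],q[3],q[0]]).as_matrix()
E
python3 - <<'E'
from h import *
from scipy.optimize import least_squares
t=pickle.load(open("top0.pkl","rb"));s=pickle.load(open("scene0.pkl","rb"))
f=lambda u,v:(275+u/3,275+v/3)
for c,k,g in((t,(319.3,310),(360,307.3)),(s,(361,259.3),(382,239.3))):
    K=ray(c,k,.135)[:2];G=ray(c,g,.138)[:2];print("knob",K,"grip",G,np.linalg.norm(G-K),"yaw",np.arctan2((G-K)[0],-(G-K)[1]))
C=np.array([ray(t,f(*p),.012)[:2] for p in((38,37),(288,24),(303,278),(48,293))]);print(C,C.mean(0))
for a,b in((0,1),(3,2)):d=C[b]-C[a];print(np.arctan2(d[0],-d[1]),np.linalg.norm(d))
for n,p,z in(("tea",(136,192),.038+.03),):print(n,ray(t,f(*p),z))
for n,p,z in(("jar",(201,317),.056),("timer",(328,193),.04),("tape",(452,238),.03)):print(n,ray(t,p,z))
E
```

```text
knob [ 0.4509207  -0.21362157] grip [ 0.45316722 -0.28040301] 0.06681921816369248 yaw 0.03362718977582666
knob [ 0.45142192 -0.2157929 ] grip [ 0.45357637 -0.28002723] 0.0642704538044923 yaw 0.033527786420438056
[[ 0.50128937 -0.15369989]
 [ 0.50478648 -0.31273648]
 [ 0.34764678 -0.31459204]
 [ 0.34337899 -0.15716656]] [ 0.4242754  -0.23454874]
0.02198583567604308 0.15907503713790852
0.027103270519545825 0.15748331682182895
tea [ 0.40340984 -0.21349893  0.068     ]
jar [ 4.48509895e-01 -2.38410033e-04  5.60000000e-02]
timer [ 0.67686317 -0.23587121  0.04      ]
tape [ 0.58407    -0.46897616  0.03      ]
```

```bash
cat >>h.py <<'E'
def plan(s,P,yaw):  # cm in tool axes, turn deg so that tool y lies along fixture x
    R=tool(s);d=R.T@(np.array(P)-s["tcp_pos"])*100
    a=R.T@[np.cos(yaw),np.sin(yaw),0];tr=np.degrees(np.arctan2(-a[0],a[1]));tr=(tr+90)%180-90
    return np.round(d,2),round(tr,1)
E
python3 -c "
from h import *
from bench import robot
print(plan(robot.read_state(),[.4525,-.280,.20],.028))"
```

```text
(array([ 28.85, -20.22,   1.04]), np.float64(-66.2))
```

servo_tool(targets=[[[5, -3.5, 0, -10, 0], [10, -7, 0, -20, 0], [15, -10.5, 0, -30, 0], [20, -14, 0, -40, 0], [25, -17.5, 0.5, -50, 0], [28.8, -20.2, 1, -60, 0], [28.8, -20.2, 1, -66.2, 0], [28.8, -20.2, 1, -66.2, 0]]])

```text
t: 1.1
tcp_pos: [0.4523, -0.2805, 0.2007]
tool_rot: [-0.0, 0.697, 0.717, -0.0]
contact_force: [0.1, 0.2, 0.2]
gripper_width: 0.999
finger_force: 0.0
```

```bash
python3 - <<'E'
from h import *
from bench import robot
import cv2
s=robot.read_state();print(s["t"],s["tcp_pos"],s["joints"],plan(s,[.4525,-.280,.11],.028))
c=robot.read_camera("wrist");pickle.dump(c,open("w1.pkl","wb"));cv2.imwrite("pics/w1.png",c["image"][:,:,::-1]);print(c["intrinsics"],c["R"],c["t"])
E
```

```text
1.1 [ 0.45231921 -0.28054502  0.20067811] [ 0.7349259   0.20760799 -0.30043224  1.82302262  0.06804772  1.12158406
  0.43910775] (array([0.05, 0.03, 9.07]), np.float64(0.0))
[[371.64829954   0.         316.03107338]
 [  0.         371.64829954 236.39497843]
 [  0.           0.           1.        ]] [[ 0.99962241  0.02744062 -0.0014283 ]
 [ 0.02681095 -0.96266375  0.26936903]
 [ 0.00601668 -0.26930561 -0.96303597]] [-0.44297323 -0.31459322  0.29081121]
```

View pics/w1.png

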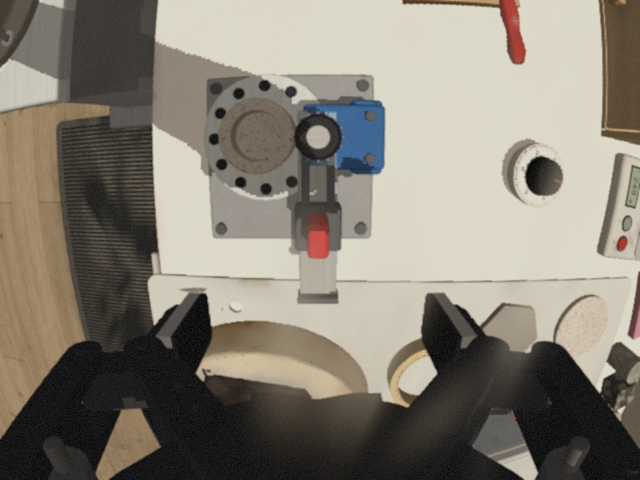

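The wrist view shows the knob top at (318,136) and the red grip centred at column 318, rows 214-258, with the fingers either side of it. I'll check these against the earlier estimates.

```bash
cat >>h.py <<'E'
def fray(c,uv,z):
    K=c["intrinsics"];p=(np.array(uv)-K[:2,2])/K[0,0];r=np.linalg.norm(p)
    d=c["R"].T@np.r_[p/r*np.sin(r),np.cos(r)];o=-c["R"].T@c["t"];return o+d*(z-o[2])/d[2]
E
python3 - <<'E'
from h import *
import cv2
c=pickle.load(open("w1.pkl","rb"));print("cam",-c["R"].T@c["t"],"knob",fray(c,(318,136),.135))
h=cv2.cvtColor(c["image"],cv2.COLOR_RGB2HSV)[190:270,290:350].astype(int);m=((h[...,0]<8)|(h[...,0]>172))&(h[...,1]>150)&(h[...,2]>60)
for r in range(20,72,4):
    i=np.where(m[r])[0]; print(r+190,(i.min()+290,i.max()+290) if len(i) else None, h[r,28,2])
for v in(214,230,258):print(v,fray(c,(318,v),.138),fray(c,(318,v),.105))
E
```

```text
cam [ 0.4494908  -0.21237494  0.36417062] knob [ 0.4503789 -0.2129469  0.135    ]
210 None 66
214 None 101
218 None 102
222 None 109
226 (np.int64(324), np.int64(324)) 126
230 (np.int64(319), np.int64(325)) 140
234 (np.int64(309), np.int64(328)) 201
238 (np.int64(311), np.int64(327)) 201
242 (np.int64(312), np.int64(327)) 198
246 (np.int64(311), np.int64(327)) 201
250 (np.int64(312), np.int64(327)) 200
254 (np.int64(315), np.int64(326)) 199
258 None 178
214 [ 0.45173136 -0.2611245   0.138     ] [ 0.45205828 -0.26823743  0.105     ]
230 [ 0.45202711 -0.27141238  0.138     ] [ 0.45239717 -0.28002639  0.105     ]
258 [ 0.45256546 -0.29000864  0.138     ] [ 0.45301407 -0.30133598  0.105     ]
```

Both views agree: grip centre near (0.4525,-0.281) and knob near (0.4508,-0.214). Next I descend and close on the grip.

servo_tool(targets=[[[0, 0, 4.5, 0, 0], [0, 0, 8, 0, 0], [0, 0, 9, 0, 0], [0, 0, 9, 0, 1], [0, 0, 9, 0, 1], [0, 0, 9, 0, 1], [0, 0, 9, 0, 1], [0, 0, 9, 0, 1]]])

```text
t: 2.15
tcp_pos: [0.4534, -0.2813, 0.1121]
tool_rot: [0.001, 0.697, 0.717, 0.0]
contact_force: [0.3, 0.5, 4.7]
gripper_width: 0.138
finger_force: 58.8
```

servo_tool(targets=[[[-1, 0, 0, 0, 1], [-2, 0, 0, 0, 1], [-3, 0, 0, 0, 1], [-3.6, 0, 0, 0, 1], [-4.1, 0, 0, 0, 1], [-4.4, 0, 0, 0, 1], [-4.4, 0, 0, 0, 1]]])

```text
t: 3.02
tcp_pos: [0.4546, -0.3227, 0.1121]
tool_rot: [-0.001, 0.697, 0.717, 0.001]
contact_force: [-0.2, 5.4, 9.4]
gripper_width: 0.136
finger_force: 59.3
```

servo_tool(targets=[[[-0.3, 0, 0, 0, 1], [-0.5, 0, 0, 0, 1], [-0.5, 0, 0, 0, 1], [-0.5, 0, 0, 0, 1]]])

```text
t: 3.52
tcp_pos: [0.4546, -0.3228, 0.112]
tool_rot: [-0.004, 0.696, 0.718, 0.003]
contact_force: [-3.3, 13.8, 13.3]
gripper_width: 0.134
finger_force: 59.8
```

The lock has stopped moving while the force rises, so it is against its end stop. I'll ease off, open and rise.

servo_tool(targets=[[[0.4, 0, 0, 0, 0], [0.4, 0, 0, 0, 0], [0.4, 0, 0, 0, 0], [0.4, 0, 0, 0, 0], [0.4, 0, -3, 0, 0], [0.4, 0, -6, 0, 0], [0.4, 0, -6, 0, 0]]])

```text
t: 4.4
tcp_pos: [0.4554, -0.3273, 0.1736]
tool_rot: [0.003, 0.697, 0.717, 0.0]
contact_force: [0.4, -0.2, -0.7]
gripper_width: 0.998
finger_force: 0.0
```

```bash
python3 - <<'E'
from h import *
from bench import robot
import cv2
s=robot.read_state();print(s["t"],s["tcp_pos"],s["gripper_width"],plan(s,[.4508,-.2145,.107],.028))
c=robot.read_camera("wrist");pickle.dump(c,open("w2.pkl","wb"));cv2.imwrite("pics/w2.png",c["image"][:,:,::-1])
E
```

```text
4.4 [ 0.455405   -0.32730165  0.17355334] 0.9984113646347951 (array([11.31, -0.18,  6.62]), np.float64(-0.0))
```

View pics/w2.png

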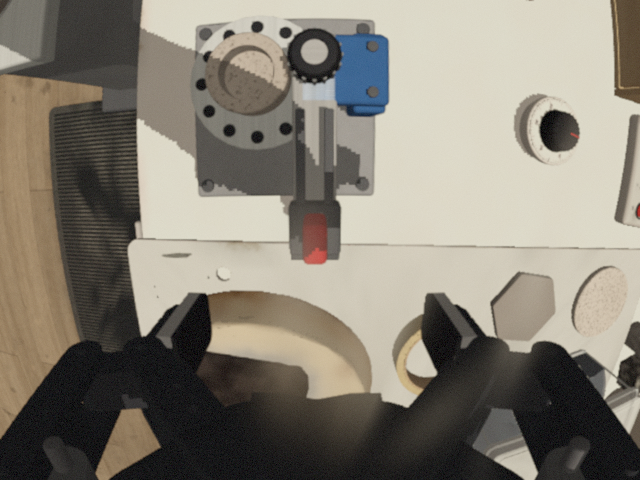

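The lock now sits at the rail end, with its red top near (316,252), and the knob top is at (315,52) with the fork clear of it. One numeric check before moving on.

```bash
python3 - <<'E'
from h import *
c=pickle.load(open("w2.pkl","rb"));print(fray(c,(315,52),.135),fray(c,(316,240),.138),fray(c,(316,263),.138))
E
```

```text
[ 0.45074105 -0.21348408  0.135     ] [ 0.45408187 -0.31700245  0.138     ] [ 0.45445266 -0.33063206  0.138     ]
```

servo_tool(targets=[[[5, 0, 0, 0, 0], [9, -0.2, 0, 0, 0], [11.3, -0.2, 0, 0, 0], [11.3, -0.2, 3.5, 0, 0], [11.3, -0.2, 5, 0, 0], [11.3, -0.2, 5, 0, 0]]])

```text
t: 5.2
tcp_pos: [0.4471, -0.2129, 0.1194]
tool_rot: [-0.002, 0.697, 0.717, -0.001]
contact_force: [-0.0, 0.3, -0.2]
gripper_width: 1.001
finger_force: 0.0
```

servo_tool(targets=[[[-0.1, 0.35, 1.3, 0, 0], [-0.1, 0.35, 1.3, 0, 0], [-0.1, 0.35, 1.3, 0, 1], [-0.1, 0.35, 1.3, 0, 1], [-0.1, 0.35, 1.3, 0, 1], [-0.1, 0.35, 1.3, 0, 1], [-0.1, 0.35, 1.3, 0, 1]]])

```text
t: 6.08
tcp_pos: [0.4516, -0.2141, 0.1088]
tool_rot: [-0.0, 0.697, 0.717, -0.001]
contact_force: [-3.5, 0.9, 5.8]
gripper_width: 0.299
finger_force: 58.6
```

servo_tool(targets=[[[0, 0, -0.5, 0, 1], [0, 0, -1, 0, 1], [0, 0, -1.5, 0, 1], [0, 0, -1.9, 0, 1], [0, 0, -2.1, 0, 1], [0, 0, -2.1, 0, 1], [0, 0, -2.1, 0, 1]]])

```text
t: 6.95
tcp_pos: [0.4515, -0.2139, 0.1287]
tool_rot: [-0.0, 0.697, 0.717, -0.0]
contact_force: [-1.2, -1.7, -8.1]
gripper_width: 0.296
finger_force: 59.6
```

servo_tool(targets=[[[0, 0, -0.1, 0, 1], [0, 0, -0.15, 0, 1], [0, 0, -0.15, 0, 1], [0, 0, -0.15, 0, 1]]])

```text
t: 7.45
tcp_pos: [0.4513, -0.2139, 0.1293]
tool_rot: [-0.001, 0.697, 0.717, -0.0]
contact_force: [2.0, -4.2, -25.5]
gripper_width: 0.294
finger_force: 60.3
```

```bash
python3 - <<'E'
from h import *
from bench import robot
import cv2
s=robot.read_state();print(s["t"],s["tcp_pos"],s["contact_force"],s["finger_force"])
c=robot.read_camera("scene")["image"];cv2.imwrite("pics/s3.png",cv2.resize(c[200:360,290:470,::-1],None,fx=3.6,fy=3.6,interpolation=cv2.INTER_CUBIC))
E
```

```text
7.45 [ 0.45133719 -0.21386976  0.12933567] [  2.0284771   -4.1687148  -25.45060631] 60.28518835664727
```

View pics/s3.png

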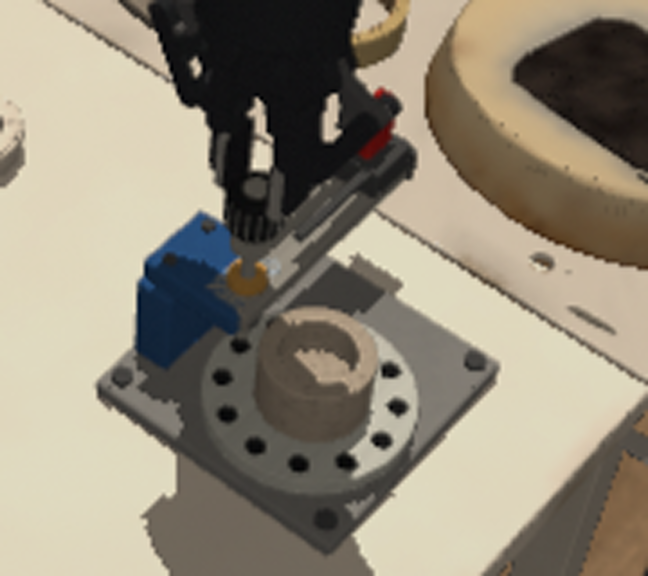

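The crop shows the knob raised in the fingers near (250,200), the lock at the rail end near (380,130) and the tealight undisturbed. The upward force jumped to 25 N with almost no further travel, so the pin is at its stop.

```bash
python3 -c "
from bench import robot
print(robot.finish_job())"
```

```text
the job is handed in; nothing more can be done
None
```

The job is handed in, with no verdict returned: the lock is against its end stop, and the gripper is holding the index pin up at its stop, about 20 mm above its seat; the tealight holder stayed in place and nothing else was touched.

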